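# Emboss and date-stamp a guarantee card

## Task

Validate the guarantee card: first press the lever of the embossing press right down to its stop with the gripper and let it spring back up. Then pick up the date stamp with the oblong rubber foot and hold it upright and square inside the printed frame on the card, pushing down lightly (about 6 N); the foot must touch the card nowhere but in the frame, and everything else stays where it is. Finish while still holding the stamp pressed there: do not let go of it.

Things in the scene. Friction and masses are not known exactly. Their poses are not given: they have to be found in the camera images.
- lever (a joint): hinge of the embossing press's lever, rad: 0 = at rest, up; 0.35 = pressed down on its stop. The hinge is level, 85 mm above the counter, at the far end of the lever. A spring returns it to 0: at the palm pad it takes about 4 N to start it and 10 N to reach the stop.
- lever_pad (a point): centre of the top of the black palm pad (46 x 42 mm) at the near, free end of the press's steel lever, about 125 mm above the counter at rest; the pad is 150 mm from the hinge and comes down 52 mm, almost straight (it stays within 5 mm sideways), to the stop. x axis: level direction along the lever towards its hinge. The grey press (base 190 x 90 mm) is fixed; the card lies with one end in its mouth, below the lever.
- mark: centre of the black oblong frame printed on the white card, at the card's top face, 12 mm above the counter; the frame is 48 mm long inside along its x axis and 34 mm along its y axis, lines 2 mm wide; z up. The card (136 x 197 mm, stiff and fixed, on a wooden slab) is level and lies to the right of the press (-y); the frame lies about 80 to 130 mm to the right of the lever, as seen by the robot.
- stamp_grip (a point): centre of the wooden handle of the date stamp, 80 mm above its foot's underside as it stands upright on the counter. The handle is an upright dark wooden block, 30 mm along x, 22 mm along y, reaching from 47 to 106 mm above the underside; below it comes a dark steel sleeve 40 x 26 mm (22 to 47 mm up) and then the rubber foot. Stamp 180 g (may differ by 30 %). Axes: x along the foot's long side, z up.
- stamp_face (a point): centre of the underside of the date stamp's oblong rubber foot, 34 mm along x by 20 mm along y, 80 mm straight below the handle's centre while the spring is out. The foot is sprung: it slides straight up towards the sleeve.
- stamp_foot (a joint): how far the stamp's foot is pushed in, m: 0 = right out, 0.014 = at its stop. The spring pushes with 2.4 N at 0 and 0.6 N more per mm (6 N at 6 mm, 10.8 N at the stop).
- stamp: the date stamp as a whole; origin at the centre of the foot's underside while the spring is out, z up along the stamp, x along the foot's long side.
- card: the white card with its slab, fixed to the press; its origin lies at the press's centre, on the counter, not on the card.
- round_stamp: bystander: turned wooden stamp with a round foot, 38 mm across and 84 mm tall, standing among the task's things. Origin at its underside.
- ink_tin: bystander: flat steel ink-pad tin, 62 x 92 x 19 mm. Origin at its underside.
- stapler: bystander: stapler, 150 x 34 x 42 mm. Origin at its underside.
- pen_cup: bystander: grey pen cup, 76 mm across and 95 mm tall, pens reach to 150 mm. Origin at its underside.
- calculator: bystander: desk calculator, 150 x 105 x 20 mm. Origin at its underside.
- books: bystander: pile of exercise books, 225 x 165 x 56 mm. Origin at its underside.
- tape: bystander: roll of tape lying flat, 90 mm across, 24 mm high. Origin at its underside.
- glue: bystander: small bottle of glue, 44 mm across, 110 mm tall. Origin at its underside.
There are look-alikes about, which are no part of the job. Leave any purple look-alike of the stamp alone.

How it is judged:
By the outcome, as a careful person would: the job done as asked, in the order asked, and still so for the second after the job is handed in, while the arm keeps its last pose, push and grip.
It also fails if it takes over 58 s, if anything falls off the work surface, if the arm or the gripper's body presses on something with over 40 N, if the wrist force passes 120 N, or if a joint passes its speed limit or range.

## Robot

A 6-joint arm with a two-finger parallel gripper is mounted at the origin on the work surface. World frame = base frame: x ahead of the robot, y to its left, z up, the work surface at z = 0. Lengths are in m, angles in rad, forces in N, time in s.
With the tool pointing down it reaches from about 0.35 to 0.975 m from the base axis. Payload 4.9 kg.
Tool frame: the origin (TCP) lies at the very end of the fingers, on their centre line; the grasp point (between the pads) lies behind it (manip.pinch_z is the y of the grasp point in the tool frame, in m); y points along the fingers, x is the direction in which the jaws open and shut, and the axes are right-handed (so a half turn about y gives the same grasp; the last joint's range is limited). The gripper opens to 85 mm and grips with 20 to 120 N. Pads are 22 mm wide; open, the fingers measure 114 mm over their backs; the gripper's body (76 mm by 85 mm) begins 54 mm behind the grasp point. The pads swing forward as they close: fully open they stand 13 mm farther back than shut.
Start: joints at [1.087, 0.053, 1.613, -0, 1.476, -0.119], TCP at [0.223, 0.584, 0.231] pointing down, gripper open.
Joint ranges: [-3.01, 3.01], [-1.01, 2.22], [0.06, 2.58], [-1.02, 4.17], [0.09, 2.62], [-3.14, 3.14]. Speed limits (rad/s): [2.57, 2.57, 3.14, 3.14, 3.14, 3.14].

## Interface

Orientations are given as a unit quaternion [w, x, y, z].
In Python, from plant import manip gives the robot as it stands.
- The arm moves only by the tool drive_tool, never from a script. Its argument "motion" is a list of rows, each a list of 3 entries, a list of its own where there are three numbers: the shift along the tool's x, y, z in units of 25 mm (1.0 is 25 mm), then the turn, a rotation vector about the tool's x, y, z in units of 5 degrees (1.0 is 5 degrees), then the closure, from -1 (fully open) to 1 (shut). A call has 1 to 12 rows; each row shifts and turns the commanded pose from where the row before left it, along the tool's axes as they then stand; what a row does not reach is not made up. A row lasts 1/10 s, in which the tool goes at most 50 mm and 8.59 degrees, less where a joint would pass 70% of its speed; a pose out of reach is approached as far as the arm can. A call is refused whole if a number of a shift passes 1 or a number of a turn 1, either way. A call with a gripper value outside its range is refused whole. The fingers move at their own pace and stop on an object; the grip force is fixed at half the most. Time passes only in rows, so rows that do not move let the fingers close. It gives the time, the measured TCP pose, the force and the opening at its end, in the units of the state.
- manip.state(): the state, without advancing time (a new reading comes with each control period).
- manip.grab_frame(name): name is "scene" or "side" or "wrist"; returns a dict with "img" (384x512x3 uint8, blue, green, red), "range_z" (384x512 float32, m along the optical axis (not along the pixel's ray), 0 where there is no reading), "camera_matrix" (3x3 intrinsics, pixels), "k1" (the pictures are not rectified: a ray, as slopes to the right and down, at radius r is drawn at 1 + k1 r^2 times it, then the intrinsics apply), "world_from_camera" (4x4, takes a point from camera to world coordinates); the wrist camera has in their place "T_tool_cam" (4x4, takes a point from camera to tool coordinates, whose origin is the TCP and whose axes are the tool frame's). Camera axes: x right, y down, z forward; pixel columns grow to the right and rows downward; lengths in m; the calibration is good to about 2 mm. A picture is of the moment at which its call begins: read the wrist's pose just before it.
- manip.job_done(): hands the job in, once; it reports no verdict.
The state is a dict: "time": time; "joint_pos": joint angles; "joint_vel": joint speeds; "joint_efforts": joint torques, N m; "tool_pos": TCP position; "tool_rot": TCP orientation; "contact_force": force on the tool from outside, world axes, zero at the start; "ft_torque": the same for the moment, N m; "gripper_width": opening from 0.0 (shut) to 1.0 (fully open).
Only numpy, scipy, OpenCV 4.12 (cv2) and the standard library are available. Lean on these libraries where they do the work, as an engineer would, in place of code of your own. Each camera call takes 0.05 s, during which the arm holds its last target. There are 200 camera calls.

## Working session

There is one attempt and no reset: what is moved stays moved. The work goes in short steps, Python scripts to look and compute and a tool call to move; the robot and the scene stay as the last step left them, time stands still between calls to the robot, and variables do not carry over. Pictures are saved under pics/ and viewed, about 8 in all and at most 12, crops included, and the job is handed in when it is done.

Besides the shell and the picture viewer there is one more tool, called after "Request:" by a JSON object that holds its "api" and its "payload". drive_tool: Moves the arm, as the interface text tells. Its arguments: {"type":"object","properties":{"motion":{"type":"array","items":{"type":"array"}}},"required":["motion"]}

```bash
mkdir -p pics; ls
cat > h.py <<'E'
import numpy as np, cv2
from plant import manip
from scipy.spatial.transform import Rotation as R
def T_tool(s):
    q=s["tool_rot"]; T=np.eye(4); T[:3,:3]=R.from_quat([q[1],q[2],q[3],q[0]]).as_matrix(); T[:3,3]=s["tool_pos"]; return T
def grab(n):
    s=manip.state(); f=manip.grab_frame(n)
    f["T"]=f["world_from_camera"] if "world_from_camera" in f else T_tool(s)@f["T_tool_cam"]
    return f
def cloud(f):
    K=np.array(f["camera_matrix"]); h,w=f["range_z"].shape
    u,v=np.meshgrid(np.arange(w),np.arange(h))
    p=cv2.undistortPoints(np.stack([u,v],-1).reshape(-1,1,2).astype(float),K,np.array([f["k1"],0,0,0.])).reshape(h,w,2)
    z=f["range_z"]; P=np.dstack([p[...,0]*z,p[...,1]*z,z])
    W=P@np.array(f["T"])[:3,:3].T+np.array(f["T"])[:3,3]; W[z==0]=np.nan
    return W
def save(n,f): np.savez(n,**{k:np.array(v) for k,v in f.items()})
E
python3 - <<'E'
from h import *
s=manip.state(); print({k:np.round(v,3) for k,v in s.items()}, manip.pinch_z)
a=[]
for n in("scene","side","wrist"):
    f=grab(n); save(f"pics/{n}0.npz",f); cv2.imwrite(f"pics/{n}0.png",f["img"]); print(n,np.round(f["T"],3).tolist(),f["k1"])
    a.append(f["img"])
cv2.imwrite("pics/both0.png",cv2.resize(np.vstack([a[0],a[1]]),None,fx=.78,fy=.78))
E
```

```text
pics
{'time': np.float64(0.0), 'joint_pos': array([ 1.087,  0.053,  1.614,  0.   ,  1.476, -0.119]), 'joint_vel': array([-0.002, -0.   , -0.001,  0.001,  0.001, -0.001]), 'joint_efforts': array([-4.0000e-03, -3.9368e+01, -3.7018e+01, -0.0000e+00,  7.0000e-03,
        0.0000e+00]), 'tool_pos': array([0.223, 0.583, 0.23 ]), 'tool_rot': array([-0.582,  0.583,  0.4  , -0.402]), 'contact_force': array([-0.592, -0.609,  0.116]), 'ft_torque': array([-0.072, -0.032, -0.069]), 'gripper_width': np.float64(1.001)} -0.0187
scene [[-0.882, 0.368, -0.295, 0.871], [0.471, 0.67, -0.573, 0.648], [-0.013, -0.645, -0.764, 0.931], [0.0, 0.0, 0.0, 1.0]] -0.06652171963701521
side [[0.709, -0.512, 0.484, 0.071], [-0.705, -0.501, 0.503, -0.497], [-0.015, -0.698, -0.716, 0.867], [0.0, 0.0, 0.0, 1.0]] -0.06290618893245314
wrist [[0.358, 0.9, 0.251, 0.16], [0.934, -0.344, -0.1, 0.606], [-0.003, 0.27, -0.963, 0.372], [0.0, 0.0, 0.0, 1.0]] -0.051378386821790044
```

View pics/scene0.png

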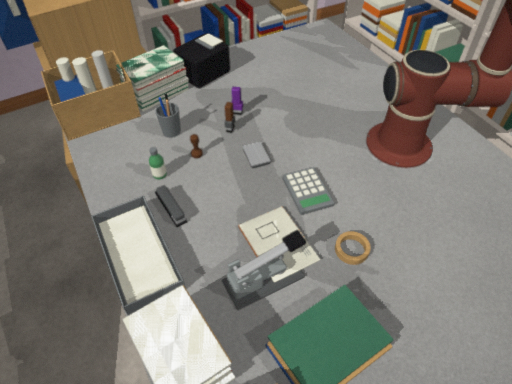

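View pics/side0.png

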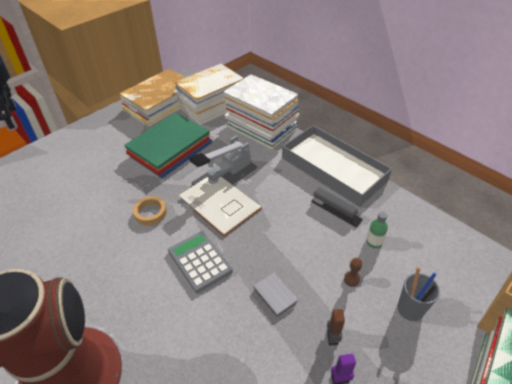

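The scene picture shows the press at (265,275), with its lever pad at (294,241) and the card frame at (267,230). There are three stamp candidates. The brown one at (229,117), side view (337,325), has a dark sleeve and an oblong foot. The purple look-alike is at (237,100) and the round turned stamp at (196,147). The brown one fits the description, and I'll confirm it in a crop while measuring.

Run:
```python
from h import *
a=[]
for n,(x,y) in(("scene",(229,117)),("side",(337,330)),("scene",(275,245)),("side",(222,185))):
    f=dict(np.load(f"pics/{n}0.npz")); W=cloud(f)
    x0,y0=x-48,min(y-36,384-72); c=f["img"][y0:y0+72,x0:x0+96]; a.append(cv2.resize(c,(400,300),interpolation=cv2.INTER_CUBIC)); print(n,"crop0",x0,y0)
cv2.imwrite("pics/crop1.png",np.vstack([np.hstack(a[:2]),np.hstack(a[2:])]))
for n,pts in(("scene",[(229,108),(229,117),(229,127),(237,95),(267,230),(294,241),(250,240),(196,140)]),("side",[(337,313),(337,325),(344,360),(231,208),(200,160),(354,262)])):
    f=dict(np.load(f"pics/{n}0.npz")); W=cloud(f)
    for u,v in pts: print(n,u,v,np.round(W[v,u],3))
# brown stamp points from both
for n in("scene","side"):
    W=cloud(dict(np.load(f"pics/{n}0.npz")));m=(W[...,2]>.09)&(W[...,2]<.13)&(W[...,0]>.35)
    N,l,st,c=cv2.connectedComponentsWithStats(m.astype(np.uint8))
    for i in range(1,N):
        if st[i,4]>8: P=W[l==i]; print(n,c[i].round(),st[i,4],np.median(P,0).round(3),P.min(0).round(3),P.max(0).round(3))
```

```text
scene crop0 181 81
side crop0 289 294
scene crop0 227 209
side crop0 174 149
scene 229 108 [ 0.459 -0.315  0.104]
scene 229 117 [ 0.46  -0.319  0.065]
scene 229 127 [ 0.464 -0.315  0.027]
scene 237 95 [ 0.396 -0.385  0.086]
scene 267 230 [0.55  0.097 0.011]
scene 294 241 [0.55  0.222 0.125]
scene 250 240 [0.606 0.104 0.012]
scene 196 140 [ 0.599 -0.263  0.071]
side 337 313 [ 0.453 -0.328  0.107]
side 337 325 [ 0.439 -0.341  0.094]
side 344 360 [ 0.387 -0.395  0.106]
side 231 208 [0.548 0.097 0.012]
side 200 160 [0.544 0.208 0.124]
side 354 262 [ 0.594 -0.273  0.082]
scene [134.   2.] 33 [ 0.502 -1.21   0.102] [ 0.489 -1.231  0.091] [ 0.514 -1.201  0.113]
scene [13. 13.] 236 [ 1.007 -1.404  0.109] [ 0.947 -1.417  0.09 ] [ 1.068 -1.376  0.13 ]
scene [89. 37.] 926 [ 0.753 -0.988  0.11 ] [ 0.556 -1.001  0.09 ] [ 0.933 -0.972  0.13 ]
scene [151.  72.] 3325 [ 0.594 -0.612  0.12 ] [ 0.35  -0.766  0.09 ] [ 0.96  -0.542  0.13 ]
scene [115.  66.] 160 [ 0.713 -0.761  0.114] [ 0.704 -0.772  0.09 ] [ 0.737 -0.592  0.13 ]
scene [92. 67.] 74 [ 0.792 -0.766  0.108] [ 0.779 -0.774  0.09 ] [ 0.806 -0.
[... 1563 characters left out ...]

side [234. 138.] 36 [0.692 0.236 0.098] [0.679 0.232 0.09 ] [0.709 0.242 0.103]
side [215. 154.] 489 [0.591 0.209 0.11 ] [0.522 0.18  0.09 ] [0.705 0.237 0.13 ]
side [382. 217.] 86 [ 0.73  -0.25   0.108] [ 0.723 -0.26   0.09 ] [ 0.745 -0.239  0.114]
side [422. 287.] 320 [ 0.633 -0.421  0.095] [ 0.595 -0.457  0.09 ] [ 0.67  -0.382  0.13 ]
side [500. 347.] 1671 [ 0.597 -0.597  0.127] [ 0.518 -0.637  0.09 ] [ 0.798 -0.549  0.13 ]
side [428. 293.] 45 [ 0.62  -0.437  0.111] [ 0.617 -0.442  0.09 ] [ 0.624 -0.432  0.128]
side [338. 317.] 195 [ 0.449 -0.333  0.105] [ 0.435 -0.349  0.09 ] [ 0.468 -0.316  0.11 ]
side [347. 361.] 218 [ 0.39  -0.4    0.106] [ 0.377 -0.414  0.09 ] [ 0.408 -0.384  0.11 ]
```

View pics/crop1.png

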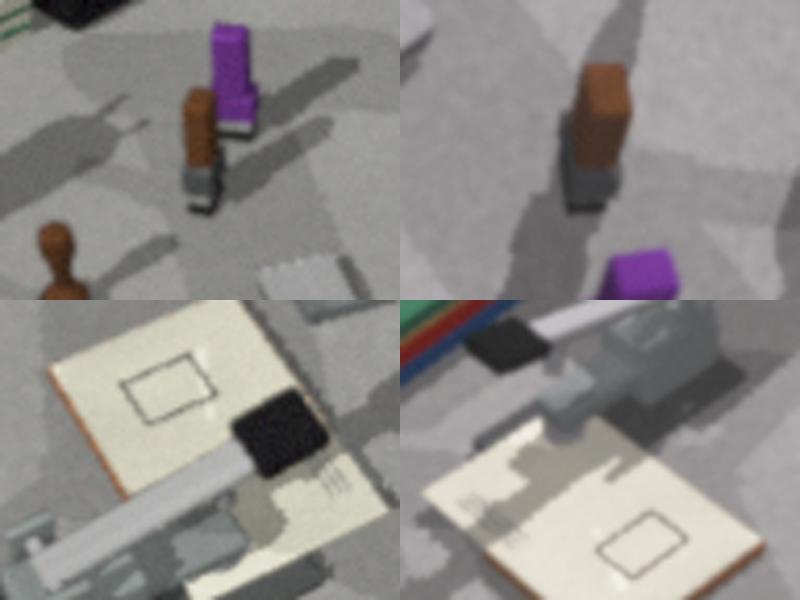

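The crop confirms the brown stamp, with its steel sleeve and black oblong foot. The purple one is the look-alike. Next I measure the frame, pad and stamp yaw.

Run:
```python
from h import *
for n in("scene","side"):
    f=dict(np.load(f"pics/{n}0.npz")); W=cloud(f); g=cv2.cvtColor(f["img"],cv2.COLOR_BGR2GRAY)
    bh=cv2.morphologyEx(g,cv2.MORPH_BLACKHAT,np.ones((7,7)))
    m=(np.hypot(W[...,0]-.55,W[...,1]-.097)<.045)&(bh>35)&(abs(W[...,2]-.012)<.008)
    P=W[m]; r=cv2.minAreaRect((P[:,:2]*1000).astype(np.float32)); print(n,"frame",m.sum(),r,P[:,2].mean())
    m=(np.hypot(W[...,0]-.548,W[...,1]-.213)<.05)&(g<60)&(W[...,2]>.11)
    P=W[m]; print("pad",m.sum(),cv2.minAreaRect((P[:,:2]*1000).astype(np.float32)),P.mean(0))
    # handle top
    m=(np.hypot(W[...,0]-.453,W[...,1]+.328)<.03)&(W[...,2]>.1)
    P=W[m]; print("top",m.sum(),cv2.minAreaRect((P[:,:2]*1000).astype(np.float32)),P.mean(0))
    m=(W[...,2]>.08)&(W[...,2]<.13)&(W[...,0]>.57)&(W[...,0]<.75)&(W[...,1]>.15)&(W[...,1]<.28)&(g>130)
    P=W[m]; print("lever",m.sum(),cv2.fitLine((P[:,:2]).astype(np.float32),2,0,.01,.01).ravel())
T=T_tool(manip.state()); print(T.round(3))
```

```text
scene frame 79 ((550.9226684570312, 98.03458404541016), (41.154075622558594, 56.12241744995117), 88.47909545898438) 0.012570550741934661
pad 272 ((549.0486450195312, 219.14801025390625), (37.25531768798828, 41.68289566040039), 88.8742446899414) [0.5495369  0.22130584 0.12412892]
top 49 ((457.799560546875, -327.60052490234375), (32.089515686035156, 20.713470458984375), 39.3778076171875) [ 0.45688263 -0.32832732  0.10473439]
lever 662 [ 0.999893   -0.0146262   0.64440584  0.21743615]
side frame 61 ((550.9425659179688, 98.21859741210938), (55.920143127441406, 42.831233978271484), 0.6614189147949219) 0.012535621514592
pad 159 ((544.21728515625, 215.68545532226562), (42.24822998046875, 41.0836181640625), 89.52620697021484) [0.54268341 0.21193287 0.12464207]
top 160 ((451.90338134765625, -331.90606689453125), (30.61227798461914, 22.23291778564453), 45.86577606201172) [ 0.45106289 -0.332367    0.10552849]
lever 229 [0.9999598  0.00896113 0.64054745 0.21390367]
[[ 0.357 -0.001 -0.934  0.223]
 [ 0.934 -0.001  0.357  0.583]
 [-0.002 -1.     0.     0.23 ]
 [ 0.     0.     0.     1.   ]]
```

The frame centre is about (0.551, 0.098) with its long side along x. The pad is about (0.548, 0.217, 0.125). The stamp is about (0.454, -0.330) with yaw about 42°. Both cameras agree to a few mm. Next I move above the pad while shutting the gripper.

Request:
{"api": "drive_tool", "payload": {"motion": [[[-0.5, 0, -0.96], [0, 0, 0], 1], [[-0.5, 0, -0.96], [0, 0, 0], 1], [[-0.5, 0, -0.96], [0, 0, 0], 1], [[-0.5, 0, -0.96], [0, 0, 0], 1], [[-0.5, 0, -0.96], [0, 0, 0], 1], [[-0.5, 0, -0.96], [0, 0, 0], 1], [[-0.5, 0, -0.96], [0, 0, 0], 1], [[-0.5, 0, -0.96], [0, 0, 0], 1], [[-0.5, 0, -0.96], [0, 0, 0], 1]]}}

```text
time: 1.05
tool_pos: [0.385, 0.4007, 0.2309]
tool_rot: [-0.582, 0.582, 0.401, -0.401]
contact_force: [0.2, 0.4, 0.1]
gripper_width: -0.003
```

Request:
{"api": "drive_tool", "payload": {"motion": [[[-0.5, 0.2, -0.96], [0, 0, 0], 1], [[-0.5, 0.2, -0.96], [0, 0, 0], 1], [[-0.5, 0.2, -0.96], [0, 0, 0], 1], [[-0.5, 0.2, -0.96], [0, 0, 0], 1], [[-0.5, 0.2, -0.96], [0, 0, 0], 1], [[-0.5, 0.2, -0.96], [0, 0, 0], 1], [[-0.5, 0.2, -0.96], [0, 0, 0], 1], [[-0.5, 0.2, -0.96], [0, 0, 0], 1], [[-0.5, 0.2, -0.96], [0, 0, 0], 1], [[0, 0, 0], [0, 0, 0], 1], [[0, 0, 0], [0, 0, 0], 1]]}}

```text
time: 2.15
tool_pos: [0.546, 0.2193, 0.1857]
tool_rot: [0.583, -0.582, -0.4, 0.401]
contact_force: [-1.2, 0.3, 0.1]
gripper_width: 0.003
```

Run:
```python
from h import *
s=manip.state(); print(s["time"],s["tool_pos"],s["contact_force"],s["gripper_width"])
f=grab("wrist"); save("pics/w1.npz",f)
f2=grab("scene"); W=cloud(f)
K=f["camera_matrix"]
c=np.linalg.inv(f["T"])@np.array([.551,.098,.012,1]); print("frame px",K@(c[:3]/c[2]))
cv2.imwrite("pics/w1.png",np.hstack([f["img"],f2["img"][150:350,200:400].repeat(2,0).repeat(2,1)[:384,:288]]))
```

```text
2.15 [0.5460269  0.21927324 0.18573989] [-1.16433375  0.32001952  0.07198888] 0.0026338284361080086
frame px [171.74222633 209.60468144   1.        ]
```

View pics/w1.png

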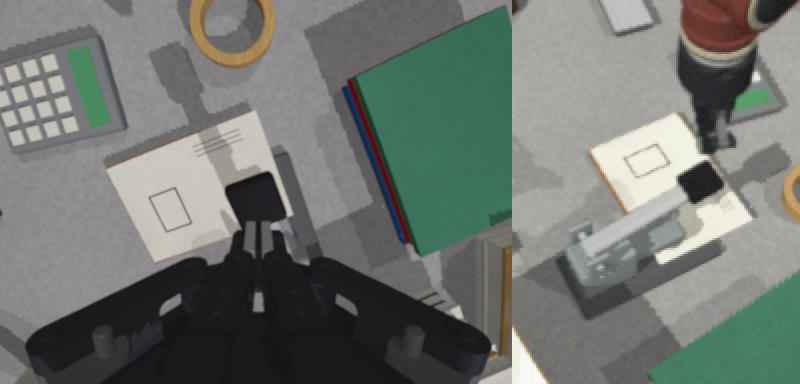

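The wrist view agrees with the frame position: predicted (172,210), seen (170,209). The shut fingers stand over the black pad. Now I press.

Request:
{"api": "drive_tool", "payload": {"motion": [[[0, 0.8, 0], [0, 0, 0], 1], [[0, 0.8, 0], [0, 0, 0], 1], [[0, 0.6, 0], [0, 0, 0], 1], [[0, 0.4, 0], [0, 0, 0], 1], [[0, 0.4, 0], [0, 0, 0], 1], [[0, 0.4, 0], [0, 0, 0], 1], [[0, 0.4, 0], [0, 0, 0], 1], [[0, 0, 0], [0, 0, 0], 1]]}}

```text
time: 3.05
tool_pos: [0.5462, 0.2199, 0.0911]
tool_rot: [0.583, -0.582, -0.401, 0.401]
contact_force: [-4.5, 0.3, 6.4]
gripper_width: 0.001
```

Request:
{"api": "drive_tool", "payload": {"motion": [[[0, 0.2, 0], [0, 0, 0], 1], [[0, 0.2, 0], [0, 0, 0], 1], [[0, 0, 0], [0, 0, 0], 1]]}}

```text
time: 3.35
tool_pos: [0.5467, 0.22, 0.0823]
tool_rot: [0.582, -0.582, -0.401, 0.401]
contact_force: [-4.8, 1.1, 8.1]
gripper_width: -0.0
```

Request:
{"api": "drive_tool", "payload": {"motion": [[[0, 0.2, 0], [0, 0, 0], 1], [[0, 0.1, 0], [0, 0, 0], 1], [[0, 0, 0], [0, 0, 0], 1]]}}

```text
time: 3.65
tool_pos: [0.5472, 0.22, 0.0755]
tool_rot: [-0.582, 0.583, 0.402, -0.4]
contact_force: [-3.9, 1.1, 8.8]
gripper_width: 0.001
```

Request:
{"api": "drive_tool", "payload": {"motion": [[[0, 0.1, 0], [0, 0, 0], 1], [[0, 0, 0], [0, 0, 0], 1]]}}

```text
time: 3.85
tool_pos: [0.5473, 0.2201, 0.0738]
tool_rot: [-0.582, 0.583, 0.402, -0.4]
contact_force: [-4.5, 0.4, 11.4]
gripper_width: 0.002
```

Request:
{"api": "drive_tool", "payload": {"motion": [[[0, 0.1, 0], [0, 0, 0], 1], [[0, 0, 0], [0, 0, 0], 1]]}}

```text
time: 4.05
tool_pos: [0.5474, 0.2201, 0.0733]
tool_rot: [-0.582, 0.582, 0.402, -0.401]
contact_force: [-10.4, -2.2, 20.0]
gripper_width: -0.001
```

Request:
{"api": "drive_tool", "payload": {"motion": [[[0, 0.05, 0], [0, 0, 0], 1], [[0, 0, 0], [0, 0, 0], 1]]}}

```text
time: 4.25
tool_pos: [0.5475, 0.2202, 0.073]
tool_rot: [-0.582, 0.582, 0.402, -0.401]
contact_force: [-12.8, -3.0, 24.8]
gripper_width: -0.001
```

It went stiff at z = 0.073 with 25 N, so the lever is on its stop. I raise, check that it springs back, and turn towards the stamp grasp.

Request:
{"api": "drive_tool", "payload": {"motion": [[[0, -0.4, 0], [0, 0, 0], 1], [[0, -0.6, 0], [0, 0, 0], 1], [[0, -0.8, 0], [0, 0, 0], 1], [[0, -0.8, 0], [0, 0, 0], 1], [[0, -0.8, 0], [0, 1, 0], 1], [[0, -0.8, 0], [0, 1, 0], 1], [[0, -0.8, 0], [0, 1, 0], 1], [[0, -0.8, 0], [0, 1, 0], 1], [[0, -0.4, 0], [0, 1, 0], 1], [[0, 0, 0], [0, 1, 0], 1], [[0, 0, 0], [0, 1, 0], 1], [[0, 0, 0], [0, 1, 0], 1]]}}

```text
time: 5.45
tool_pos: [0.5467, 0.2195, 0.2227]
tool_rot: [-0.685, 0.685, 0.177, -0.176]
contact_force: [0.4, -0.8, -0.4]
gripper_width: 0.0
```

Request:
{"api": "drive_tool", "payload": {"motion": [[[0, 0, 0], [0, 1, 0], 0.2], [[0, 0, 0], [0, 1, 0], 0.2], [[0, 0, 0], [0, 1, 0], 0.2], [[0, 0, 0], [0, 1, 0], 0.2], [[0, 0, 0], [0, 1, 0], 0.2], [[0, 0, 0], [0, 1, 0], 0.2], [[0, 0, 0], [0, 1, 0], 0.2], [[0, 0, 0], [0, 1, 0], 0.2], [[0, 0, 0], [0, 1, 0], 0.2], [[0, 0, 0], [0, 1, 0], 0.2], [[0, 0, 0], [0, 1, 0], 0.2], [[0, 0, 0], [0, 1, 0], 0.2]]}}

```text
time: 6.65
tool_pos: [0.5467, 0.2195, 0.2225]
tool_rot: [0.681, -0.681, 0.189, -0.19]
contact_force: [-0.3, -0.7, 0.7]
gripper_width: 0.4
```

```bash
cat >> h.py <<'E'
def plan(xyz,yaw_deg):
    T=T_tool(manip.state()); yaw=np.degrees(np.arctan2(T[1,0],T[0,0]))
    print("pos",T[:3,3].round(4),"yaw",yaw.round(2),"tilt",T[2,:].round(4)); d=T[:3,:3].T@(np.array(xyz)-T[:3,3])
    print("tool shift units",(d/.025).round(2),"turn y units",((yaw-yaw_deg+180)%360-180)/5)
E
python3 - <<'E'
from h import *
plan((.491,-.297,.235),-48)
f=grab("scene"); W=cloud(f); g=f["img"].max(2)
m=(np.hypot(W[...,0]-.548,W[...,1]-.213)<.05)&(g<65)&(W[...,2]>.05)&(W[...,2]<.15)
print("pad",m.sum(),np.median(W[m],0)); print(manip.state()["gripper_width"])
E
```

```text
pos [0.5467 0.2195 0.2225] yaw -31.11 tilt [ 1.000e-03 -1.000e+00  5.000e-04  2.225e-01]
tool shift units [  8.77  -0.5  -18.84] turn y units 3.3772863944211453
pad 261 [0.54961427 0.22095319 0.12412005]
0.3998383223237431
```

The lever is back up, with the pad at 124 mm. Next the move over to the stamp.

Request:
{"api": "drive_tool", "payload": {"motion": [[[0.46, -0.05, -0.99], [0, 0, 0], -0.2], [[0.46, -0.05, -0.99], [0, 0, 0], -0.2], [[0.46, -0.05, -0.99], [0, 0, 0], -0.2], [[0.46, -0.05, -0.99], [0, 0, 0], -0.2], [[0.46, -0.05, -0.99], [0, 0, 0], -0.2], [[0.46, -0.05, -0.99], [0, 0, 0], -0.2], [[0.46, -0.05, -0.99], [0, 0, 0], -0.2], [[0.46, -0.05, -0.99], [0, 0, 0], -0.2], [[0.46, -0.05, -0.99], [0, 0, 0], -0.2], [[0.46, -0.05, -0.99], [0, 0, 0], -0.2]]}}

```text
time: 7.7
tool_pos: [0.5179, -0.0531, 0.2352]
tool_rot: [-0.682, 0.682, -0.187, 0.188]
contact_force: [-0.0, -0.7, 0.1]
gripper_width: 0.603
```

Request:
{"api": "drive_tool", "payload": {"motion": [[[0.46, 0, -0.99], [0, 0, 0], -0.2], [[0.46, 0, -0.99], [0, 0, 0], -0.2], [[0.46, 0, -0.99], [0, 0, 0], -0.2], [[0.46, 0, -0.99], [0, 0, 0], -0.2], [[0.46, 0, -0.99], [0, 0, 0], -0.2], [[0.46, 0, -0.99], [0, 0, 0], -0.2], [[0.46, 0, -0.99], [0, 0, 0], -0.2], [[0.46, 0, -0.99], [0, 0, 0], -0.2], [[0.46, 0, -0.99], [0, 0, 0], -0.2], [[0, 0, 0], [0, 1, 0], -0.2], [[0, 0, 0], [0, 1, 0], -0.2], [[0, 0, 0], [0, 1, 0], -0.2]]}}

```text
time: 8.9
tool_pos: [0.4923, -0.2968, 0.235]
tool_rot: [-0.651, 0.651, -0.276, 0.277]
contact_force: [0.3, -0.4, -0.3]
gripper_width: 0.602
```

Request:
{"api": "drive_tool", "payload": {"motion": [[[0, 0, 0], [0, 0.4, 0], -0.2], [[0, 0, 0], [0, 0, 0], -0.2]]}}

```text
time: 9.1
tool_pos: [0.4923, -0.2964, 0.235]
tool_rot: [-0.646, 0.647, -0.286, 0.287]
contact_force: [-0.5, -0.3, -0.4]
gripper_width: 0.602
```

Run:
```python
from h import *
f=grab("wrist"); save("pics/w2.npz",f); cv2.imwrite("pics/w2.png",f["img"]); W=cloud(f)
for zc,a,b in(("top",.1,.12),):
    m=(np.hypot(W[...,0]-.454,W[...,1]+.33)<.035)&(W[...,2]>a)&(W[...,2]<b)
    P=W[m]; print(m.sum(),cv2.minAreaRect((P[:,:2]*1000).astype(np.float32)),P.mean(0),np.argwhere(m).mean(0))
m=(np.hypot(W[...,0]-.39,W[...,1]+.4)<.04)&(W[...,2]>.08); P=W[m]
if len(P)>5: print("purple",cv2.minAreaRect((P[:,:2]*1000).astype(np.float32)))
plan((.454,-.33,.06),-48)
```

```text
465 ((453.57049560546875, -334.04730224609375), (29.752708435058594, 20.846187591552734), 46.21455001831055) [ 0.4543932  -0.33335586  0.10525023] [227.02365591 257.54193548]
purple ((394.07452392578125, -400.35986328125), (22.697399139404297, 29.074054718017578), 53.539207458496094)
pos [ 0.4923 -0.2964  0.235 ] yaw -47.81 tilt [ 6.00e-04 -1.00e+00 -1.00e-04  2.35e-01]
tool shift units [-0.04  7.   -2.04] turn y units 0.038713269936744156
```

View pics/w2.png

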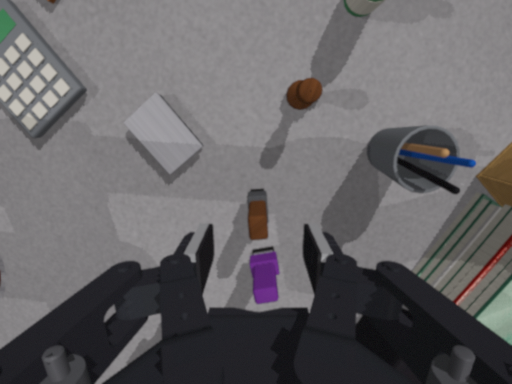

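The wrist view shows the brown stamp at (258,213) upright between the jaws, the purple one at (264,275) behind it, and the round one at (304,93). Wrist and side agree on (0.454, -0.333), yaw about 45°. I go over it and down in steps.

Request:
{"api": "drive_tool", "payload": {"motion": [[[0.03, 0, -0.71], [0, 0, 0], -0.2], [[0.03, 0, -0.71], [0, 0, 0], -0.2], [[0, 0, -0.7], [0, 0, 0], -0.2], [[0, 0.5, 0], [0, -0.6, 0], -0.2], [[0, 0.8, 0], [0, 0, 0], -0.2], [[0, 0.8, 0], [0, 0, 0], -0.2], [[0, 0.5, 0], [0, 0, 0], -0.2], [[0, 0, 0], [0, 0, 0], -0.2]]}}

```text
time: 9.95
tool_pos: [0.4529, -0.3319, 0.1676]
tool_rot: [0.654, -0.653, 0.271, -0.268]
contact_force: [-0.3, 0.6, -0.7]
gripper_width: 0.608
```

Run:
```python
from h import *
f=grab("wrist"); save("pics/w3.npz",f); cv2.imwrite("pics/w3.png",f["img"][150:384,130:400].repeat(2,0).repeat(2,1)); W=cloud(f)
m=(np.hypot(W[...,0]-.454,W[...,1]+.333)<.03)&(abs(W[...,2]-.106)<.008)&(f["img"][...,2]>f["img"][...,0]*1.5)
P=W[m]; print(m.sum(),cv2.minAreaRect((P[:,:2]*1000).astype(np.float32)),P.mean(0))
plan((.454,-.333,.061),-45)
```

```text
840 ((453.75616455078125, -333.6855163574219), (28.404926300048828, 19.710466384887695), 45.403480529785156) [ 0.45469323 -0.33289455  0.10527371]
pos [ 0.4536 -0.3324  0.1692] yaw -44.86 tilt [-1.800e-03 -1.000e+00 -1.000e-04  1.692e-01]
tool shift units [ 0.04  4.33 -0.  ] turn y units 0.028102896261344767
```

View pics/w3.png

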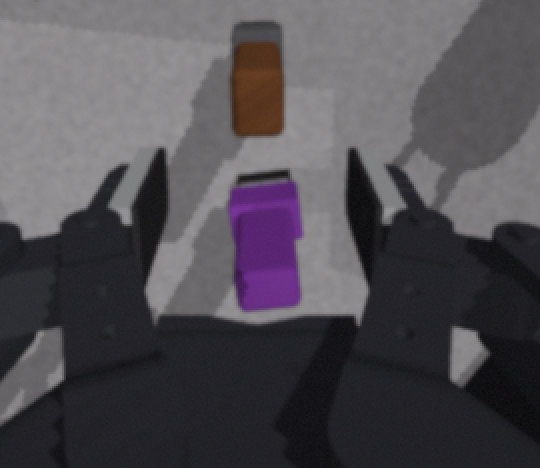

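The stamp is central between the jaws: the top measures (0.454, -0.333), 45.4°, and the TCP is (0.4536, -0.3324). Now I descend and close.

Request:
{"api": "drive_tool", "payload": {"motion": [[[0, 0.8, 0], [0, 0, 0], -0.2], [[0, 0.8, 0], [0, 0, 0], -0.2], [[0, 0.8, 0], [0, 0, 0], -0.2], [[0, 0.8, 0], [0, 0, 0], -0.2], [[0, 0.7, 0], [0, 0, 0], -0.2], [[0, 0.43, 0], [0, 0, 0], -0.2], [[0, 0, 0], [0, 0, 0], -0.2]]}}

```text
time: 10.7
tool_pos: [0.4536, -0.3324, 0.0611]
tool_rot: [0.654, -0.653, 0.27, -0.269]
contact_force: [-0.5, 0.3, -0.6]
gripper_width: 0.601
```

Request:
{"api": "drive_tool", "payload": {"motion": [[[0, 0, 0], [0, 0, 0], 1], [[0, 0, 0], [0, 0, 0], 1], [[0, 0, 0], [0, 0, 0], 1], [[0, 0, 0], [0, 0, 0], 1], [[0, 0, 0], [0, 0, 0], 1], [[0, 0, 0], [0, 0, 0], 1], [[0, 0, 0], [0, 0, 0], 1], [[0, 0, 0], [0, 0, 0], 1]]}}

```text
time: 11.5
tool_pos: [0.4542, -0.3331, 0.0621]
tool_rot: [-0.653, 0.654, -0.27, 0.27]
contact_force: [1.2, -1.3, 2.2]
gripper_width: 0.249
```

Request:
{"api": "drive_tool", "payload": {"motion": [[[0, -0.2, 0], [0, 0, 0], 1], [[0, -0.5, 0], [0, 0, 0], 1], [[0, -0.8, 0], [0, 0, 0], 1], [[0, -0.9, 0], [0, 0, 0], 1], [[0, -0.9, 0], [0, 0, 0], 1], [[0, -0.9, 0], [0, 0, 0], 1], [[0, -0.9, 0], [0, 0, 0], 1], [[0, -0.3, 0], [0, 0, 0], 1], [[0, 0, 0], [0, 1, 0], 1], [[0, 0, 0], [0, 1, 0], 1], [[0, 0, 0], [0, 1, 0], 1]]}}

```text
time: 12.6
tool_pos: [0.4533, -0.3322, 0.1958]
tool_rot: [0.612, -0.612, 0.355, -0.353]
contact_force: [0.5, -0.2, -2.1]
gripper_width: 0.252
```

Request:
{"api": "drive_tool", "payload": {"motion": [[[0, 0, 0], [0, 1, 0], 1], [[0, 0, 0], [0, 1, 0], 1], [[0, 0, 0], [0, 1, 0], 1], [[0, 0, 0], [0, 1, 0], 1], [[0, 0, 0], [0, 1, 0], 1], [[0, 0, 0], [0, 1, 0], 1], [[0, 0, 0], [0, 0, 0], 1]]}}

```text
time: 13.3
tool_pos: [0.4533, -0.3322, 0.1957]
tool_rot: [-0.5, 0.501, -0.5, 0.499]
contact_force: [0.4, 0.1, -1.2]
gripper_width: 0.249
```

Run:
```python
from h import *
s=manip.state(); print(s["time"],s["contact_force"].round(2),s["ft_torque"].round(3),s["gripper_width"])
plan((.551,.098,.15),-90)
```

```text
13.3 [ 0.42  0.13 -1.24] [-0.015 -0.023 -0.001] 0.24901412470816073
pos [ 0.4533 -0.3322  0.1957] yaw -89.89 tilt [-0.0016 -1.     -0.0017  0.1957]
tool shift units [-17.2    1.85   3.94] turn y units 0.02207604701706032
```

The stamp is held. Now I carry it over the frame at this height.

Request:
{"api": "drive_tool", "payload": {"motion": [[[-0.5, 0, 0.1], [0, 0, 0], 1], [[-0.9, 0, 0.2], [0, 0, 0], 1], [[-0.9, 0, 0.2], [0, 0, 0], 1], [[-0.9, 0, 0.2], [0, 0, 0], 1], [[-0.9, 0, 0.2], [0, 0, 0], 1], [[-0.9, 0, 0.2], [0, 0, 0], 1], [[-0.9, 0, 0.2], [0, 0, 0], 1], [[-0.9, 0, 0.2], [0, 0, 0], 1], [[-0.9, 0, 0.2], [0, 0, 0], 1], [[-0.9, 0, 0.2], [0, 0, 0], 1]]}}

```text
time: 14.3
tool_pos: [0.5007, -0.1158, 0.1965]
tool_rot: [-0.501, 0.501, -0.499, 0.499]
contact_force: [-0.2, -0.5, -2.3]
gripper_width: 0.249
```

Request:
{"api": "drive_tool", "payload": {"motion": [[[-0.9, 0, 0.2], [0, 0, 0], 1], [[-0.9, 0, 0.2], [0, 0, 0], 1], [[-0.9, 0, 0.2], [0, 0, 0], 1], [[-0.9, 0, 0.2], [0, 0, 0], 1], [[-0.9, 0, 0.2], [0, 0, 0], 1], [[-0.9, 0.2, 0.2], [0, 0, 0], 1], [[-0.9, 0.4, 0.24], [0, 0, 0], 1], [[-0.9, 0.4, 0.3], [0, 0, 0], 1], [[-0.5, 0.4, 0.3], [0, 0, 0], 1], [[-0.9, 0.4, 0.2], [0, 0, 0], 1], [[0, 0, 0], [0, 0, 0], 1]]}}

```text
time: 15.4
tool_pos: [0.555, 0.1, 0.1496]
tool_rot: [-0.501, 0.502, -0.5, 0.497]
contact_force: [0.2, 0.0, -2.4]
gripper_width: 0.249
```

Run:
```python
from h import *
plan((.551,.098,.09),-90)
T=T_tool(manip.state())
f=grab("wrist"); s=grab("side"); save("pics/w4.npz",f); save("pics/s4.npz",s); sc=grab("scene"); save("pics/sc4.npz",sc)
def crop(f,c,k=3,h=64):
    p=np.linalg.inv(f["T"])@np.append(c,1); x,y,_=(f["camera_matrix"]@(p[:3]/p[2])).astype(int)
    x=np.clip(x,h,511-h);y=np.clip(y,h,383-h); print(x-h,y-h)
    return cv2.resize(f["img"][y-h:y+h,x-h:x+h],(390,390),interpolation=cv2.INTER_CUBIC)
c=T[:3,3]-[0,0,.04]
cv2.imwrite("pics/c4.png",np.hstack([crop(f,c),crop(s,c,h=45)]))
```

```text
pos [0.555  0.1    0.1496] yaw -89.65 tilt [-0.001  -1.     -0.0042  0.1496]
tool shift units [ 0.08  2.38 -0.15] turn y units 0.06907636950801362
190 148
185 136
```

View pics/c4.png

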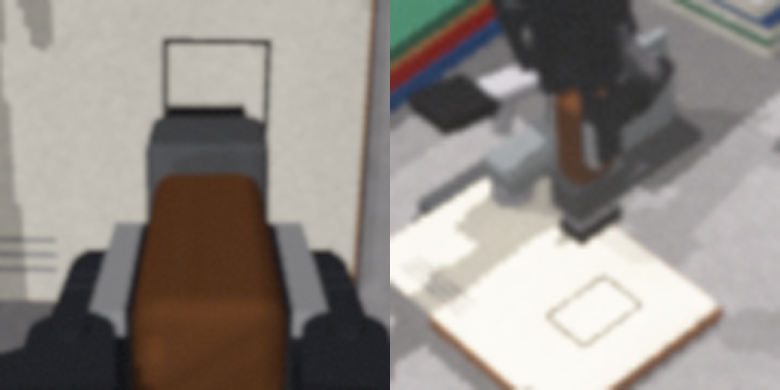

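Held upright and square, with the foot parallel to the frame (wrist crop: foot end at (207,110), frame (165–269, 40–)). I measure the foot and frame in the same wrist picture to get the remaining offset.

Run:
```python
from h import *
for n in("w4","s4"):
    f=dict(np.load(f"pics/{n}.npz")); W=cloud(f); g=f["img"].max(2); bh=cv2.morphologyEx(g,cv2.MORPH_BLACKHAT,np.ones((7,7)))
    m=(abs(W[...,0]-.551)<.034)&(abs(W[...,1]-.098)<.025)&(bh>30)&(abs(W[...,2]-.012)<.006)
    P=W[m]
    if len(P)>5: print(n,"frame",len(P),P.min(0).round(4),P.max(0).round(4), cv2.minAreaRect((P[:,:2]*1000).astype(np.float32)))
    for nm,a,b in(("foot",.08,.11),("sleeve",.112,.132),("handle",.15,.19)):
        m=(abs(W[...,0]-.555)<.04)&(abs(W[...,1]-.1)<.03)&(W[...,2]>a)&(W[...,2]<b)
        if nm=="foot": m&=g<50
        if nm=="handle": m&=f["img"][...,2]>1.5*f["img"][...,0].astype(float)
        P=W[m]
        if len(P)>5: print(n,nm,len(P),np.percentile(P,3,axis=0).round(4),np.percentile(P,97,axis=0).round(4),cv2.minAreaRect((P[:,:2]*1000).astype(np.float32))[2])
```

```text
w4 frame 190 [0.5484 0.0755 0.0096] [0.5772 0.1136 0.0139] ((563.198486328125, 94.44979858398438), (39.01486587524414, 27.704647064208984), 87.09639739990234)
w4 foot 52 [0.571  0.0901 0.0903] [0.572  0.1064 0.0961] 1.046437382698059
w4 sleeve 474 [0.5623 0.0854 0.1128] [0.5752 0.1102 0.1319] 89.80779266357422
w4 handle 1678 [0.5539 0.0868 0.1522] [0.5707 0.1084 0.1897] 89.91912078857422
s4 frame 15 [0.5251 0.0791 0.0091] [0.5733 0.1173 0.0157] ((549.1971435546875, 98.16859436035156), (48.16376495361328, 38.25395584106445), 0.1193428486585617)
s4 sleeve 92 [0.5351 0.0842 0.1139] [0.575  0.1095 0.1314] 55.93556213378906
s4 handle 54 [0.5395 0.0877 0.1515] [0.5432 0.1029 0.1887] 9.918042182922363
```

Foot centre is about (0.5545, 0.098–0.100) and frame centre about (0.551, 0.095–0.098). So I shift about -3.5 mm in x and -2 mm in y, go down to about 8 mm above the card, then re-check.

Request:
{"api": "drive_tool", "payload": {"motion": [[[0.07, 0, -0.14], [0.05, 0.06, 0], 1], [[0, 0.6, 0], [0, 0, 0], 1], [[0, 0.8, 0], [0, 0, 0], 1], [[0, 0.7, 0], [0, 0, 0], 1], [[0, 0.4, 0], [0, 0, 0], 1], [[0, 0.2, 0], [0, 0, 0], 1], [[0, 0, 0], [0, 0, 0], 1], [[0, 0, 0], [0, 0, 0], 1]]}}

```text
time: 16.35
tool_pos: [0.5541, 0.0955, 0.0851]
tool_rot: [-0.501, 0.498, -0.499, 0.502]
contact_force: [0.5, 0.0, -0.7]
gripper_width: 0.252
```

Run:
```python
from h import *
plan((.551,.098,.0675),-90); print(manip.state()["contact_force"])
T=T_tool(manip.state()); a=[]
for n,h in(("wrist",55),("side",38),("scene",38)):
    f=grab(n); save(f"pics/{n}5.npz",f); W=cloud(f); g=f["img"].max(2)
    p=np.linalg.inv(f["T"])@np.array([.551,.098,.012,1]); x,y,_=(f["camera_matrix"]@(p[:3]/p[2])).round().astype(int); print(n,x-h,y-h)
    if n!="scene":
        a.append(cv2.resize(f["img"][y-h:y+h,x-h:x+h],(398,398),interpolation=cv2.INTER_CUBIC))
    if n!="scene":
      bh=cv2.morphologyEx(g,cv2.MORPH_BLACKHAT,np.ones((7,7)))
      m=(abs(W[...,0]-.551)<.034)&(abs(W[...,1]-.097)<.026)&(bh>30)&(abs(W[...,2]-.012)<.005); P=W[m]
      if len(P)>5: print("frame",len(P),P.min(0).round(4),P.max(0).round(4))
      for nm,l,u in(("foot",.02,.042),("sleeve",.045,.065)):
        m=(abs(W[...,0]-.551)<.03)&(abs(W[...,1]-.098)<.022)&(W[...,2]>l)&(W[...,2]<u)&(g<(55 if nm=="foot" else 120)); P=W[m]
        if len(P)>5: print(nm,len(P),np.percentile(P,3,axis=0).round(4),np.percentile(P,97,axis=0).round(4))
cv2.imwrite("pics/c5.png",np.hstack(a))
```

```text
pos [0.5541 0.0955 0.0851] yaw -90.21 tilt [-1.00e-04 -1.00e+00  5.70e-03  8.51e-02]
tool shift units [-0.1   0.7  -0.13] turn y units -0.04139550604863871
[ 0.48889376  0.03282109 -0.69684767]
wrist 197 148
frame 284 [0.5349 0.076  0.0096] [0.577  0.1145 0.0132]
foot 69 [0.5704 0.0852 0.0264] [0.5715 0.1013 0.0318]
sleeve 275 [0.5736 0.0817 0.0471] [0.5745 0.1045 0.0645]
side 194 169
frame 43 [0.5234 0.0771 0.0095] [0.5813 0.1183 0.0149]
sleeve 69 [0.5339 0.0804 0.0474] [0.5676 0.0999 0.0646]
scene 229 192
```

View pics/c5.png

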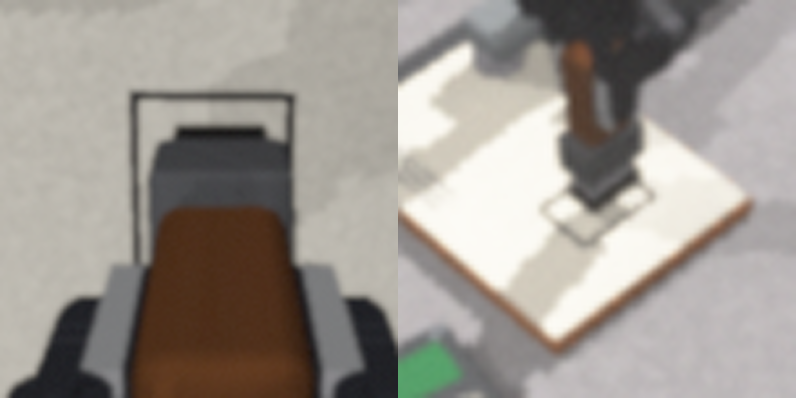

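At 12 mm above the card the wrist picture gives foot centre (0.554, 0.0932) and frame centre (0.551, 0.095). The foot is about 3 mm too far in +x and 2 mm too far in -y. I'll correct that, take back the small tilt, and check once more numerically.

Request:
{"api": "drive_tool", "payload": {"motion": [[[-0.08, 0, -0.12], [-0.05, 0, 0], 1], [[0, 0, 0], [0, 0, 0], 1], [[0, 0.2, 0], [0, 0, 0], 1], [[0, 0, 0], [0, 0, 0], 1], [[0, 0, 0], [0, 0, 0], 1], [[0, 0, 0], [0, 0, 0], 1]]}}

```text
time: 17.1
tool_pos: [0.5505, 0.0976, 0.0792]
tool_rot: [0.499, -0.499, 0.501, -0.501]
contact_force: [0.3, 0.4, -2.9]
gripper_width: 0.252
```

```bash
cat > m.py <<'E'
from h import *
plan((.551,.098,.0675),-90); s=manip.state(); print(s["contact_force"].round(2),s["time"])
f=grab("wrist"); W=cloud(f); g=f["img"].max(2); b=s["tool_pos"][2]-.061; b=max(b,.012)
bh=cv2.morphologyEx(g,cv2.MORPH_BLACKHAT,np.ones((7,7)))
m=(abs(W[...,0]-.551)<.034)&(abs(W[...,1]-.097)<.026)&(bh>30)&(abs(W[...,2]-.012)<.005); P=W[m]
print("frame",len(P),P.min(0).round(4),P.max(0).round(4))
m=(abs(W[...,0]-.551)<.0245)&(abs(W[...,1]-.097)<.0165)&(W[...,2]>.008)&(W[...,2]<.042)&(g<55); P=W[m]
print("foot",len(P),np.percentile(P,3,axis=0).round(4),np.percentile(P,97,axis=0).round(4))
print("yaw foot",cv2.fitLine(P[:,:2].astype(np.float32),2,0,.01,.01).ravel()[:2])
E
python3 m.py
```

```text
pos [0.5505 0.0976 0.0792] yaw -90.2 tilt [ 0.00e+00 -1.00e+00 -1.00e-04  7.92e-02]
tool shift units [-0.02  0.47  0.02] turn y units -0.03996793732828792
[ 0.33  0.44 -2.86] 17.1
frame 268 [0.5323 0.0761 0.0104] [0.5768 0.1145 0.014 ]
foot 71 [0.5665 0.0871 0.0199] [0.5676 0.1041 0.0258]
yaw foot [ 0.6906357 -0.7232028]
```

Foot (0.550, 0.0956) and frame (0.551, 0.0953) agree to within 1 mm, and the stamp is upright. Now I press.

Request:
{"api": "drive_tool", "payload": {"motion": [[[0, 0.1, 0], [0, 0, 0], 1], [[0, 0.1, 0], [0, 0, 0], 1], [[0, 0.1, 0], [0, 0, 0], 1], [[0, 0.1, 0], [0, 0, 0], 1], [[0, 0, 0], [0, 0, 0], 1], [[0, 0, 0], [0, 0, 0], 1]]}}

```text
time: 17.75
tool_pos: [0.5508, 0.0977, 0.0699]
tool_rot: [-0.499, 0.499, -0.501, 0.501]
contact_force: [-3.2, 0.6, 3.7]
gripper_width: 0.25
```

Request:
{"api": "drive_tool", "payload": {"motion": [[[0, 0.08, 0], [0, 0, 0], 1], [[0, 0, 0], [0, 0, 0], 1], [[0, 0, 0], [0, 0, 0], 1], [[0, 0, 0], [0, 0, 0], 1]]}}

```text
time: 18.15
tool_pos: [0.5508, 0.0977, 0.0678]
tool_rot: [-0.499, 0.499, -0.501, 0.501]
contact_force: [-1.4, 0.8, 5.5]
gripper_width: 0.251
```

```bash
python3 m.py
python3 - <<'E'
from h import *
F=[]
for i in range(8): manip.grab_frame("scene"); F.append(manip.state()["contact_force"])
print(np.mean(F,0).round(2),np.std(F,0).round(2))
E
```

```text
pos [0.5508 0.0977 0.0678] yaw -90.2 tilt [-1.00e-04 -1.00e+00  7.00e-04  6.78e-02]
tool shift units [-0.01  0.01  0.01] turn y units -0.040052071468625175
[-1.36  0.85  5.49] 18.15
frame 347 [0.5396 0.0758 0.0098] [0.577  0.1143 0.0137]
foot 23 [0.5674 0.0872 0.0146] [0.5681 0.1028 0.0173]
yaw foot [ 0.00364072 -0.9999934 ]
[-1.59  0.1   5.32] [0.61 0.33 0.4 ]
```

The mean reading of 5.3 N plus about 1.9 N of hanging weight gives about 7 N on the card. The geometry says about 6.2 N. I ease off slightly and take a final look.

Request:
{"api": "drive_tool", "payload": {"motion": [[[0, -0.03, 0], [0, 0, 0], 1], [[0, 0, 0], [0, 0, 0], 1], [[0, 0, 0], [0, 0, 0], 1], [[0, 0, 0], [0, 0, 0], 1]]}}

```text
time: 19.0
tool_pos: [0.5508, 0.0977, 0.0685]
tool_rot: [-0.499, 0.499, -0.501, 0.501]
contact_force: [-1.3, -0.9, 5.2]
gripper_width: 0.252
```

Run:
```python
from h import *
F=[];a=[]
for i in range(6): f=grab("side"); F.append(manip.state()["contact_force"])
s=manip.state(); print(np.mean(F,0).round(2),s["tool_pos"].round(4),s["gripper_width"],s["time"])
w=grab("wrist")
a=[cv2.resize(w["img"][140:260,190:310],(398,398),interpolation=2),cv2.resize(f["img"][165:245,190:270],(398,398),interpolation=2)]
cv2.imwrite("pics/c6.png",np.hstack(a))
```

```text
[-1.71  0.35  5.13] [0.5508 0.0976 0.0685] 0.2510503453462064 19.3
```

View pics/c6.png

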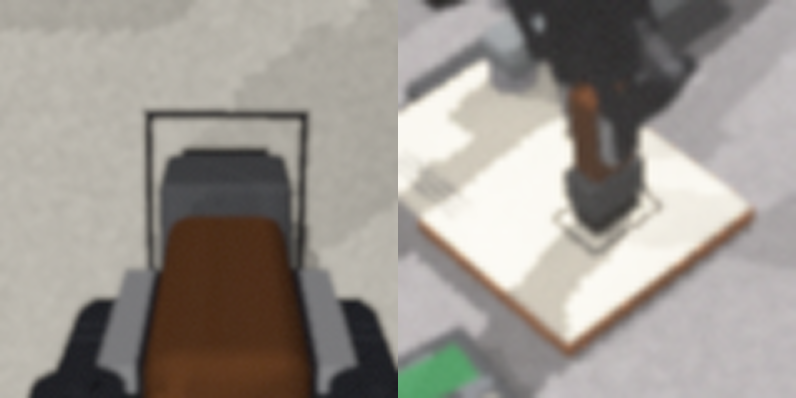

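The foot is centred and square in the frame in both views: the wrist crop has the foot at 183–268 against the frame at 148–306, and the side view shows the frame lines visible around it. The push is about 6–7 N. I hand the job in.

```bash
python3 -c "
from plant import manip; print(manip.job_done())"
```

```text
the job is handed in; nothing more can be done
None
```

The job is handed in at about 19 s, with the stamp still gripped and pressed in the frame. I pressed the embossing lever to its stop first. It went stiff at 25 N with the fingertips at z = 73 mm, and the pad was back at 124 mm after I let go. Then I picked up the brown date stamp with the oblong foot, not the purple look-alike, and pressed it on the card.

**Last checks**
- **Position:** the foot was within about 1 mm of the frame's centre in the wrist camera, upright, with the gripper's yaw within 0.2° of the frame's direction. The frame lines showed clear of the foot in the last wrist and side pictures.
- **Push:** the two estimates disagree a little. The wrist force, less the stamp's weight, gives about 7 N. The foot's travel gives about 5.7 N.
- **Card position:** the wrist camera put the frame about 3 mm further right (-y) than the fixed cameras did. I placed the foot by where foot and frame lay together in the same wrist picture, with 7 mm to spare on each side.
- **Other items:** I did not measure the bystanders again at the end. The arm passed well clear of them.

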